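# Line up the candles by height

### The arm

A 6-joint arm with a two-finger parallel gripper is mounted at the origin on the work surface. World frame = base frame: x ahead of the robot, y to its left, z up, the work surface at z = 0. Lengths are in m, angles in degrees, forces in N, time in s.
With the tool pointing down it reaches from about 0.3 to 0.75 m from the base axis. Payload 8.5 kg.
Tool frame: the origin (TCP) lies at the very end of the fingers, on their centre line; the grasp point (between the pads) lies 19 mm behind it (env.hold_point_z is the distance from the TCP to the grasp point, in m); z points along the fingers, y is the line along which they close (so a half turn about z gives the same grasp; the last joint's range is limited). The gripper opens to 85 mm and grips with 20 to 120 N. Pads are 22 mm wide; open, the fingers measure 114 mm over their backs; the gripper's body (76 mm by 85 mm) begins 54 mm behind the grasp point. The pads swing forward as they close: fully open they stand 13 mm farther back than shut.
Start: joints at [-85.044, 21.807, 74.336, -0, 83.858, -12.336], TCP at [0.163, -0.525, 0.231] pointing down, gripper open.
Joint ranges: [-178.18, 178.18], [-50.72, 133.34], [12.68, 142.11], [-81.47, 261.47], [9.98, 163.14], [-165.26, 165.26]. Speed limits (degrees/s): [136.94, 136.94, 180, 180, 180, 180].

### API

Orientations are given as a 3x3 rotation matrix whose columns are the frame's x, y, z axes.
In Python, from rig import env, optics gives the robot as it stands.
- The arm moves only by the shell command python3 -m jog 'ROWS' [OPENING] [FORCE]. ROWS is JSON, a list of rows, each an object with "linear": the shift along the tool's x, y, z in units of 40 mm (1.0 is 40 mm), a list of three; "roll": the turn about the tool's z in units of 5 degrees (1.0 is 5 degrees). A call has 1 to 12 rows; each row shifts and turns the commanded pose from where the row before left it, along the tool's axes as they then stand; what a row does not reach is not made up. A row lasts 1/12 s, in which the tool goes at most 41.7 mm and 7.16 degrees, less where a joint would pass 70% of its speed; a pose out of reach is approached as far as the arm can. A call is refused whole if a number of a shift passes 1 or a number of a turn 1, either way. A call with a gripper value outside its range is refused whole. OPENING is the opening, from -1 (shut) to 1 (fully open), set as the call begins (- or left out, the last holds). The fingers move at their own pace and stop on an object; FORCE is the grip in N (left out, the last holds). Time passes only in rows, so rows that do not move let the fingers close. It gives the time, the measured TCP pose, the force, the opening and the grip force at its end, in the units of the state.
- env.observe(): the state, without advancing time (a new reading comes with each control period).
- optics.get_image(name): name is "scene" or "top" or "wrist"; returns the picture (480x640x3 uint8, red, green, blue); there is no depth.
- optics.calibration(name): a dict with "fov_y" (degrees; the focal length in pixels is half the picture's height over the tangent of half this angle, whatever the lens; pixels are square), "cx", "cy" (the principal point, pixels), "T" (4x4, takes a point from camera to world coordinates). Camera axes: x right, y down, z forward; pixel columns grow to the right and rows downward; lengths in m; the calibration is good to about 2 mm. A picture is of the moment at which its call begins: read the wrist's pose just before it. calibration takes no time and is no camera call; for the wrist camera it gives the pose at the moment of the call.
- env.close_job(): hands the job in; it is judged then, once.
The state is a dict: "time_s": time; "q": joint angles; "qvel": joint speeds; "joint_efforts": joint torques, N m; "position": TCP position; "tool_rot": TCP orientation; "ft_force": force on the tool from outside, world axes, zero at the start; "wrist_torque": the same for the moment, N m; "grip_width": finger opening in m; "gripper_force": force on a finger pad.
Only numpy, scipy, OpenCV 4.12 (cv2) and the standard library are available. Lean on these libraries where they do the work, as an engineer would, in place of code of your own. Each camera call takes 0.05 s, during which the arm holds its last target. There are 200 camera calls.

### The job

Stand the four candles upright in the four brass dishes on the wooden tray, one in each dish, lined up in order of height: the tallest in the dish nearest the potted plant, stepping down to the shortest at the other end. Set each one down rather than dropping it, and do not knock any candle over.

Things in the scene. Friction and masses are not known exactly. Their poses are not given: they have to be found in the camera images.
- candle_a: cream pillar candle 85 mm tall (wax), plain upright cylinder 40 mm in diameter, about 96 g, with a 6 mm wick on top; loose, standing on the desk at the start. Origin at the centre of its underside, z up its axis.
- candle_b: cream pillar candle 135 mm tall (wax), plain upright cylinder 40 mm in diameter, about 153 g, with a 6 mm wick on top; loose, standing on the desk at the start. Origin at the centre of its underside, z up its axis.
- candle_c: cream pillar candle 60 mm tall (wax), plain upright cylinder 40 mm in diameter, about 68 g, with a 6 mm wick on top; loose, standing on the desk at the start. Origin at the centre of its underside, z up its axis.
- candle_d: cream pillar candle 110 mm tall (wax), plain upright cylinder 40 mm in diameter, about 124 g, with a 6 mm wick on top; loose, standing on the desk at the start. Origin at the centre of its underside, z up its axis.
- dish_a: one of four identical round brass dishes fixed in a row on the tray, 100 mm apart centre to centre; 72 mm across, flat inside floor 62 mm across, rim 5 mm above that floor. Origin at the centre of its underside (8 mm above the desk); the inside floor is 4 mm above the origin. Which dish stands where in the row differs each time.
- dish_b: one of four identical round brass dishes fixed in a row on the tray, 100 mm apart centre to centre; 72 mm across, flat inside floor 62 mm across, rim 5 mm above that floor. Origin at the centre of its underside (8 mm above the desk); the inside floor is 4 mm above the origin. Which dish stands where in the row differs each time.
- dish_c: one of four identical round brass dishes fixed in a row on the tray, 100 mm apart centre to centre; 72 mm across, flat inside floor 62 mm across, rim 5 mm above that floor. Origin at the centre of its underside (8 mm above the desk); the inside floor is 4 mm above the origin. Which dish stands where in the row differs each time.
- dish_d: one of four identical round brass dishes fixed in a row on the tray, 100 mm apart centre to centre; 72 mm across, flat inside floor 62 mm across, rim 5 mm above that floor. Origin at the centre of its underside (8 mm above the desk); the inside floor is 4 mm above the origin. Which dish stands where in the row differs each time.
- tray: flat dark-wood tray board, 410 x 110 x 8 mm, fixed on the desk beyond the candles; it carries the four dishes. Origin at the centre of its underside, y along its length; the dishes are centred on its length, at y = -150, -50, 50 and 150 mm.
- plant: small green plant in a terracotta pot, 84 mm across, pot 75 mm tall and leaves to about 115 mm, fixed, just past one end of the tray (270 mm from the tray's centre), at either end. A low dark-wood box, 86 mm square and 53 mm tall, stands past the other end. Origin at the centre of the pot's underside.
There are look-alikes about, which are no part of the job. Leave any green or purple look-alike of the candle_d alone.

How it is judged:
By the outcome, as a careful person would: the job done as asked, in the order asked, and still so for the second after the job is handed in, with the robot touching nothing.
It also fails if it takes over 106 s, if anything falls off the work surface, if the arm or the gripper's body presses on something with over 40 N, if the wrist force passes 120 N, or if a joint passes its speed limit or range.

## Working session

There is one attempt and no reset: what is moved stays moved. The work goes in short steps, Python scripts to look and compute and a shell command to move; the robot and the scene stay as the last step left them, time stands still between calls to the robot, and variables do not carry over. Pictures are saved under pics/ and viewed, at most 14 in all, crops included, and the job is handed in when it is done.

```bash
mkdir -p pics; ls
python3 - <<'E'
from rig import env, optics
import cv2,numpy as np
for n in("scene","top"):
    cv2.imwrite(f"pics/{n}0.png",optics.get_image(n)[:,:,::-1]);c=optics.calibration(n);print(n,c["fov_y"],c["cx"],c["cy"],np.round(c["T"],4).tolist(),c.keys())
s=env.observe();print(s["time_s"],np.round(s["tool_rot"],3).tolist(),s["position"],env.hold_point_z,s["grip_width"])
E
```

```text
pics
scene 42.328479470351084 309.69240203271806 241.32221783531543 [[0.6701, 0.4761, -0.5695, 1.2525], [0.7422, -0.4189, 0.5231, -0.6688], [0.0104, -0.7732, -0.6341, 0.8582], [0.0, 0.0, 0.0, 1.0]] dict_keys(['fov_y', 'cx', 'cy', 'T'])
top 52.374356806286485 320.08561092484456 243.2200527073985 [[0.0042, -0.994, 0.1097, 0.3961], [-1.0, -0.0047, -0.0042, 0.0445], [0.0047, -0.1097, -0.994, 0.9754], [0.0, 0.0, 0.0, 1.0]] dict_keys(['fov_y', 'cx', 'cy', 'T'])
0.1 [[0.955, 0.297, -0.0], [0.297, -0.955, 0.001], [0.0, -0.001, -1.0]] [ 0.16344987 -0.52486807  0.23078835] 0.0187 0.08549167726898209
```

View pics/scene0.png

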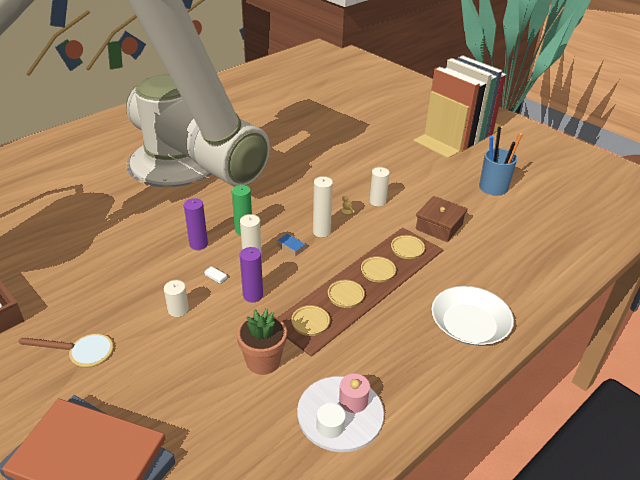

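View pics/top0.png

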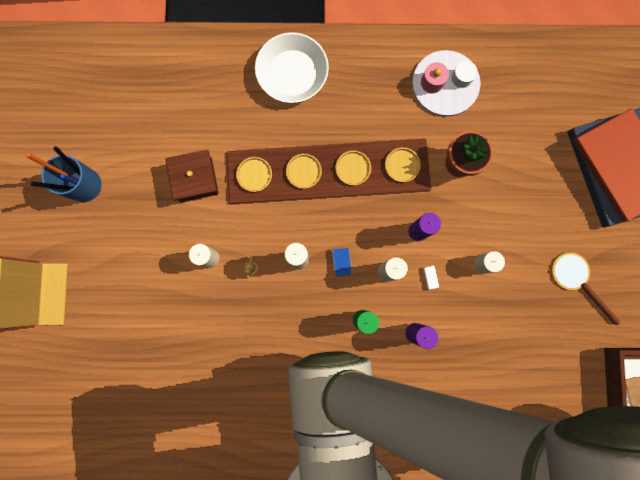

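The plant is at the −y end (top view 470,153; scene 263,340). Cream candles in the top view are at (200,254), (296,254), (396,268) and (493,262). In the scene view they are at (379,187), (322,207), (250,235) and (176,298). The look-alikes are green at (367,322) and purple at (429,224) and (425,337) in the top view; the white tealight on the plate is not one of the four. I'll enlarge to confirm.

Run:
```python
import cv2,numpy as np
t=cv2.imread("pics/top0.png");s=cv2.imread("pics/scene0.png")
a=cv2.resize(t[130:300,160:520],None,fx=2.2,fy=2.2,interpolation=cv2.INTER_CUBIC)
cv2.imwrite("pics/tc.png",a)
b=cv2.resize(s[150:340,150:450],None,fx=2.6,fy=2.6,interpolation=cv2.INTER_CUBIC)
cv2.imwrite("pics/sc.png",b)
```

```text
(no output)
```

View pics/tc.png

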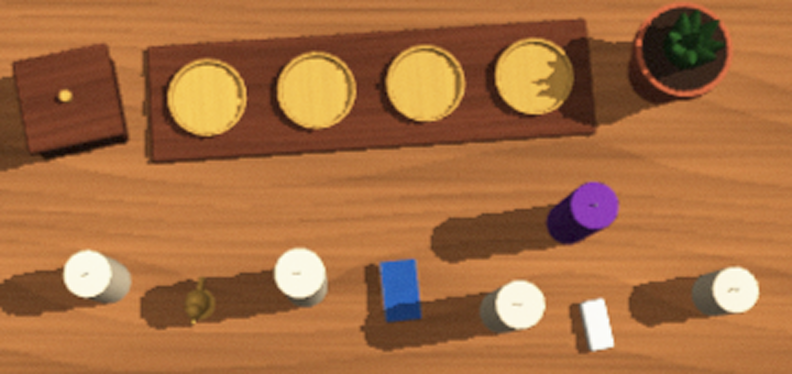

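View pics/sc.png

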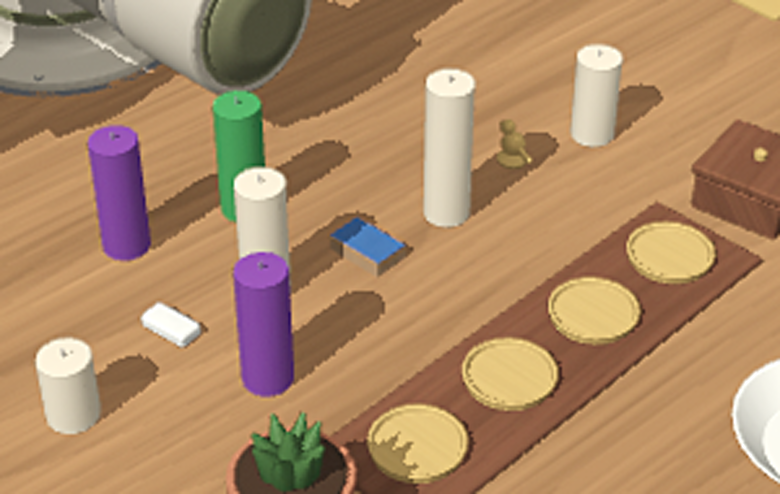

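The four creams are confirmed: top faces in the top crop are at (88,274), (299,273), (519,305) and (735,290). Dishes are at (206,97), (316,91), (425,84) and (534,76), with the plant at the right, which is −y. Next I'll triangulate.

```bash
cat > h.py <<'E'
import numpy as np
from rig import env, optics
def ray(n,uv,c=None):
    c=c or optics.calibration(n);T=np.array(c["T"]);f=240/np.tan(np.radians(c["fov_y"]/2))
    return T[:3,3],T[:3,:3]@np.array([(uv[0]-c["cx"])/f,(uv[1]-c["cy"])/f,1])
def at(n,uv,z,c=None):
    o,d=ray(n,uv,c);return o+d*(z-o[2])/d[2]
def proj(n,p,c=None):
    c=c or optics.calibration(n);T=np.array(c["T"]);f=240/np.tan(np.radians(c["fov_y"]/2))
    q=T[:3,:3].T@(np.array(p)-T[:3,3]);return f*q[:2]/q[2]+[c["cx"],c["cy"]]
E
python3 - <<'E'
from h import *
np.set_printoptions(precision=4,suppress=True)
tc=[(88,274),(299,273),(519,305),(735,290)];sc=[(598,55),(450,84),(260,182),(66,352)]
for a,b in zip(tc,sc):
    u=np.array(a)/2.2+[160,130];v=np.array(b)/2.6+[150,150]
    o1,d1=ray("top",u);o2,d2=ray("scene",v)
    s=np.linalg.lstsq(np.c_[d1,-d2],o2-o1,rcond=None)[0];p,q=o1+s[0]*d1,o2+s[1]*d2
    h=min([.06,.085,.11,.135],key=lambda h:abs(h-p[2]))
    print(h,p,q-p,"top@h",at("top",u,h),"scene@h",at("scene",v,h))
D=[]
for d,e in zip([(206,97),(316,91),(425,84),(534,76)],[(671,251),(594,309),(510,372),(418,441)]):
    D.append((at("top",np.array(d)/2.2+[160,130],.017)+at("scene",np.array(e)/2.6+150,.017))/2);print("dish",at("top",np.array(d)/2.2+[160,130],.017),at("scene",np.array(e)/2.6+150,.017))
D=np.array(D);print(np.linalg.norm(np.diff(D,axis=0),axis=1))
print("plant",at("top",np.array((685,50))/2.2+[160,130],.075))
for p in [(593,205)]: print("purple",at("top",np.array(p)/2.2+[160,130],.11))
print("purple2",at("top",(426,333),.11),"green",at("top",(367,322),.11))
c=optics.calibration("wrist");print(c["fov_y"],np.array(c["T"]),env.observe()["position"])
E
```

```text
0.085 [0.4728 0.261  0.0821] [0.0012 0.0013 0.0004] top@h [0.4725 0.2603 0.085 ] scene@h [0.4764 0.2594 0.085 ]
0.135 [0.4703 0.0829 0.1293] [0.0012 0.0014 0.0002] top@h [0.4698 0.0826 0.135 ] scene@h [0.4775 0.0786 0.135 ]
0.11 [ 0.4471 -0.0945  0.1063] [ 0.0014  0.0018 -0.0002] top@h [ 0.4469 -0.094   0.11  ] scene@h [ 0.4527 -0.0958  0.11  ]
0.06 [ 0.4635 -0.2871  0.06  ] [ 0.0021  0.0026 -0.0008] top@h [ 0.4635 -0.2871  0.06  ] scene@h [ 0.4663 -0.2849  0.06  ]
dish [0.6408 0.1743 0.017 ] [0.6479 0.1703 0.017 ]
dish [0.6469 0.0741 0.017 ] [0.6548 0.071  0.017 ]
dish [ 0.654  -0.0255  0.017 ] [ 0.6615 -0.028   0.017 ]
dish [ 0.662  -0.1253  0.017 ] [ 0.6682 -0.1268  0.017 ]
[0.1    0.0995 0.0996]
plant [ 0.6696 -0.2457  0.075 ]
purple [ 0.5287 -0.1554  0.11  ]
purple2 [ 0.3344 -0.1452  0.11  ] green [ 0.353 -0.042  0.11 ]
68.78302220761029 [[ 0.2975 -0.9185 -0.2604  0.2308]
 [-0.9547 -0.2867 -0.0795 -0.5043]
 [-0.0016  0.2723 -0.9622  0.373 ]
 [ 0.      0.      0.      1.    ]] [ 0.1634 -0.5249  0.2308]
```

```bash
python3 -m jog '[{"linear":[0,0,-0.6],"roll":0.865},{"linear":[0,0,-0.6],"roll":0.865},{"linear":[0,0,-0.6],"roll":0.865},{"linear":[0,0,-0.6],"roll":0.865},{"linear":[0.4,-0.7,0],"roll":0},{"linear":[0.4,-0.7,0],"roll":0},{"linear":[0.4,-0.7,0],"roll":0},{"linear":[0.4,-0.7,0],"roll":0},{"linear":[0.4,-0.7,0],"roll":0},{"linear":[0.4,-0.7,0],"roll":0}]' 1 40
python3 -c "
from h import *
s=env.observe();print(np.round(s['tool_rot'],3).tolist(),np.round(s['q'],1))"
```

```text
time_s: 0.93
position: [0.2599, -0.3556, 0.3271]
tool_rot: [[1.0, -0.0, -0.0], [-0.0, -1.0, 0.001], [-0.0, -0.001, -1.0]]
ft_force: [0.8, -0.1, -0.2]
grip_width: 0.0854
gripper_force: 0.0
[[1.0, -0.0, -0.0], [-0.0, -1.0, 0.001], [-0.0, -0.001, -1.0]] [-69.3   7.2  78.8   0.   94.   20.7]
```

```bash
python3 -m jog '[{"linear":[0.65,-0.75,0]},{"linear":[0.65,-0.75,0]},{"linear":[0.65,-0.75,0]},{"linear":[0.65,-0.75,0]},{"linear":[0.65,-0.75,0]},{"linear":[0.65,-0.75,0]},{"linear":[0.65,-0.75,0]},{"linear":[0.65,-0.75,0]},{"linear":[0.65,-0.75,0]},{"linear":[0.65,-0.75,0]},{"linear":[0.65,-0.75,0]},{"linear":[0,0,0]}]'
python3 - <<'E'
from h import *
import cv2
c=optics.calibration("wrist");im=optics.get_image("wrist");cv2.imwrite("pics/w1.png",im[:,:,::-1])
np.save("w1.npy",c,allow_pickle=True)
E
```

```text
invalid input
```

View pics/w1.png

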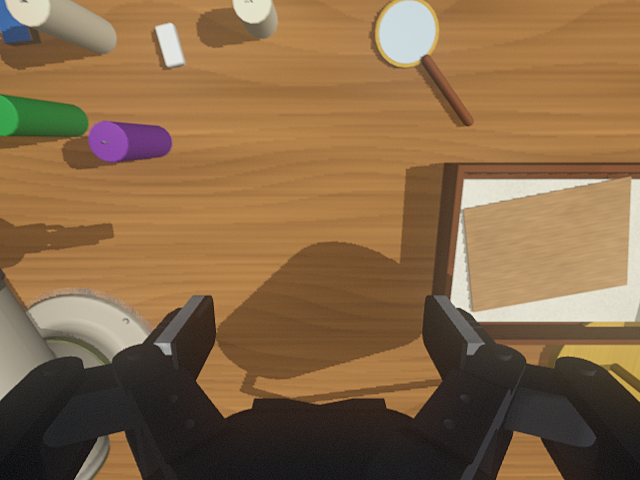

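That move was refused because "roll" is required, so the picture shows the old pose, with the fingers at the bottom and the c candle at (253,10).

```bash
python3 -m jog '[{"linear":[0.65,-0.75,0],"roll":0},{"linear":[0.65,-0.75,0],"roll":0},{"linear":[0.65,-0.75,0],"roll":0},{"linear":[0.65,-0.75,0],"roll":0},{"linear":[0.65,-0.75,0],"roll":0},{"linear":[0.65,-0.75,0],"roll":0},{"linear":[0.65,-0.75,0],"roll":0},{"linear":[0.65,-0.75,0],"roll":0},{"linear":[0.65,-0.75,0],"roll":0},{"linear":[0.65,-0.75,0],"roll":0},{"linear":[0.65,-0.75,0],"roll":0},{"linear":[0,0,0],"roll":0}]'
python3 - <<'E'
from h import *
import cv2
c=optics.calibration("wrist");im=optics.get_image("wrist");cv2.imwrite("pics/w2.png",im[:,:,::-1])
np.save("w2.npy",c,allow_pickle=True)
E
```

```text
time_s: 1.98
position: [0.5482, -0.0226, 0.326]
tool_rot: [[1.0, 0.005, -0.001], [0.005, -1.0, 0.002], [-0.001, -0.002, -1.0]]
ft_force: [0.8, 0.1, 0.2]
grip_width: 0.0854
gripper_force: 0.0
```

View pics/w2.png

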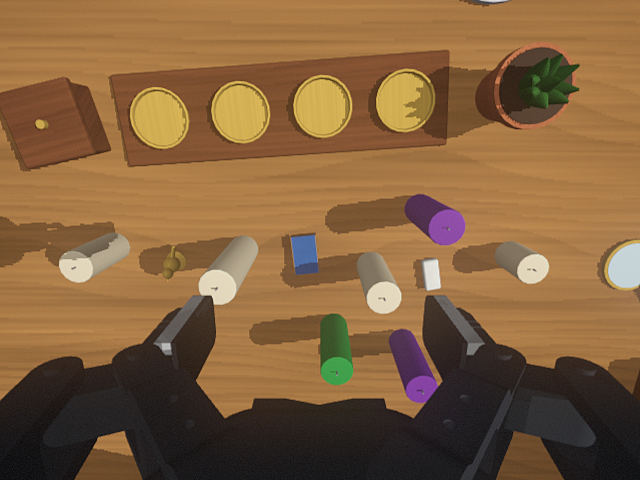

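The wrist view shows all the targets. Candle tops: a (76,266), b (217,287), d (382,297), c (532,269). Dishes: (160,117), (241,112), (323,106), (405,100).

Run:
```python
from h import *
np.set_printoptions(precision=4,suppress=True)
c=np.load("w2.npy",allow_pickle=True).item()
for n,p,h in [("a",(76,267),.085),("b",(217,287),.135),("d",(382,297),.11),("c",(532,269),.06)]: print(n,at("wrist",p,h,c))
for p in [(160,117),(241,112),(323,106),(405,100)]: print(at("wrist",p,.017,c))
```

```text
a [0.474  0.2604 0.085 ]
b [0.4719 0.0823 0.135 ]
d [ 0.4501 -0.0929  0.11  ]
c [ 0.4656 -0.2864  0.06  ]
[0.6437 0.1723 0.017 ]
[0.65   0.0732 0.017 ]
[ 0.6573 -0.0262  0.017 ]
[ 0.6646 -0.1247  0.017 ]
```

```bash
python3 -m jog '[{"linear":[-0.38,-0.525,0.3],"roll":0},{"linear":[-0.38,-0.525,0.3],"roll":0},{"linear":[-0.38,-0.525,0.3],"roll":0},{"linear":[-0.38,-0.525,0.3],"roll":0},{"linear":[-0.38,-0.525,0.3],"roll":0},{"linear":[0,0,0.8],"roll":0},{"linear":[0,0,0.8],"roll":0},{"linear":[0,0,0],"roll":0},{"linear":[0,0,0],"roll":0}]'
```

```text
time_s: 2.78
position: [0.469, 0.0772, 0.2033]
tool_rot: [[1.0, -0.001, -0.003], [-0.001, -1.0, 0.0], [-0.003, -0.0, -1.0]]
ft_force: [-0.1, -0.8, 0.7]
grip_width: 0.0856
gripper_force: 0.0
```

```bash
python3 -m jog '[{"linear":[0.08,-0.13,0.5],"roll":0},{"linear":[0,0,0.5],"roll":0},{"linear":[0,0,0.5],"roll":0},{"linear":[0,0,0.5],"roll":0},{"linear":[0,0,0.5],"roll":0},{"linear":[0,0,0.5],"roll":0},{"linear":[0,0,0],"roll":0},{"linear":[0,0,0],"roll":0},{"linear":[0,0,0],"roll":0}]'
```

```text
time_s: 3.53
position: [0.4741, 0.0826, 0.0853]
tool_rot: [[1.0, -0.001, 0.003], [-0.001, -1.0, -0.0], [0.003, 0.0, -1.0]]
ft_force: [-1.9, -0.0, 0.4]
grip_width: 0.0852
gripper_force: 0.0
```

```bash
python3 -m jog '[{"linear":[0,0,0],"roll":0},{"linear":[0,0,0],"roll":0},{"linear":[0,0,0],"roll":0},{"linear":[0,0,0],"roll":0},{"linear":[0,0,0],"roll":0},{"linear":[0,0,0],"roll":0},{"linear":[0,0,0],"roll":0},{"linear":[0,0,0],"roll":0},{"linear":[0,0,0],"roll":0},{"linear":[0,0,0],"roll":0}]' -1 40
```

```text
time_s: 4.37
position: [0.4731, 0.083, 0.084]
tool_rot: [[1.0, -0.0, 0.001], [-0.0, -1.0, -0.0], [0.001, 0.0, -1.0]]
ft_force: [-0.9, -0.7, 6.2]
grip_width: 0.0388
gripper_force: 39.9
```

```bash
python3 -m jog '[{"linear":[0,0,-0.2],"roll":0},{"linear":[0,0,-0.4],"roll":0},{"linear":[0,0,-0.5],"roll":0},{"linear":[0,0,-0.5],"roll":0},{"linear":[0,0,-0.4],"roll":0},{"linear":[0.3,0.3,0],"roll":0},{"linear":[0.5,0.5,0],"roll":0},{"linear":[0.5,0.55,0],"roll":0},{"linear":[0.5,0.55,0],"roll":0},{"linear":[0.5,0.55,0],"roll":0},{"linear":[0.5,0.55,0],"roll":0},{"linear":[0.5,0.55,0],"roll":0}]'
python3 -m jog '[{"linear":[0.5,0.55,0],"roll":0},{"linear":[0.5,0.55,0],"roll":0},{"linear":[0.3,0.4,0],"roll":0},{"linear":[0.2,0.15,0],"roll":0},{"linear":[0,0,0],"roll":0},{"linear":[0,0,0],"roll":0},{"linear":[0,0,0],"roll":0}]'
```

```text
time_s: 5.37
position: [0.6053, -0.06, 0.1636]
tool_rot: [[1.0, -0.0, -0.0], [-0.0, -1.0, 0.0], [-0.0, -0.0, -1.0]]
ft_force: [0.4, 0.6, -0.8]
grip_width: 0.0389
gripper_force: 40.4
time_s: 5.95
position: [0.6642, -0.1242, 0.1635]
tool_rot: [[1.0, 0.0, -0.001], [0.0, -1.0, 0.0], [-0.001, -0.0, -1.0]]
ft_force: [0.4, 0.1, -1.9]
grip_width: 0.0392
gripper_force: 40.4
```

```bash
python3 -m jog '[{"linear":[0,0,0.3],"roll":0},{"linear":[0,0,0.4],"roll":0},{"linear":[0,0,0.4],"roll":0},{"linear":[0,0,0.2],"roll":0},{"linear":[0,0,0.1],"roll":0},{"linear":[0,0,0.1],"roll":0},{"linear":[0,0,0],"roll":0},{"linear":[0,0,0],"roll":0},{"linear":[0,0,0],"roll":0}]'
```

```text
time_s: 6.7
position: [0.665, -0.1251, 0.1042]
tool_rot: [[1.0, -0.0, 0.001], [-0.0, -1.0, -0.001], [0.001, 0.001, -1.0]]
ft_force: [0.5, -0.2, -0.9]
grip_width: 0.0391
gripper_force: 40.4
```

Now lower slowly until contact shows.

```bash
python3 -m jog '[{"linear":[0,0,0.05],"roll":0},{"linear":[0,0,0.05],"roll":0},{"linear":[0,0,0.03],"roll":0},{"linear":[0,0,0.03],"roll":0},{"linear":[0,0,0],"roll":0},{"linear":[0,0,0],"roll":0},{"linear":[0,0,0],"roll":0}]'
python3 -m jog '[{"linear":[0,0,0.02],"roll":0},{"linear":[0,0,0.02],"roll":0},{"linear":[0,0,0],"roll":0},{"linear":[0,0,0],"roll":0}]'
```

```text
time_s: 7.28
position: [0.6648, -0.125, 0.097]
tool_rot: [[1.0, -0.0, 0.0], [-0.0, -1.0, -0.0], [0.0, 0.0, -1.0]]
ft_force: [0.3, 0.9, -1.9]
grip_width: 0.0389
gripper_force: 40.4
time_s: 7.62
position: [0.6649, -0.125, 0.096]
tool_rot: [[1.0, -0.0, 0.001], [-0.0, -1.0, -0.0], [0.001, 0.0, -1.0]]
ft_force: [-0.9, -0.1, 5.1]
grip_width: 0.0389
gripper_force: 40.8
```

```bash
python3 -m jog '[{"linear":[0,0,0],"roll":0},{"linear":[0,0,0],"roll":0},{"linear":[0,0,0],"roll":0},{"linear":[0,0,0],"roll":0},{"linear":[0,0,0],"roll":0},{"linear":[0,0,0],"roll":0},{"linear":[0,0,0],"roll":0},{"linear":[0,0,0],"roll":0}]' 1 40
python3 -m jog '[{"linear":[0,0,-0.3],"roll":0},{"linear":[0,0,-0.6],"roll":0},{"linear":[0,0,-0.8],"roll":0},{"linear":[0,0,-0.8],"roll":0},{"linear":[0,0,-0.8],"roll":0},{"linear":[-0.4,-0.1,-0.4],"roll":0},{"linear":[-0.7,-0.1,0],"roll":0},{"linear":[-0.7,-0.1,0],"roll":0},{"linear":[-0.7,-0.1,0],"roll":0},{"linear":[0,0,0],"roll":0},{"linear":[0,0,0],"roll":0}]'
python3 - <<'E'
from h import *
import cv2
cv2.imwrite("pics/w3.png",optics.get_image("wrist")[:,:,::-1])
E
```

```text
time_s: 8.28
position: [0.6647, -0.125, 0.0953]
tool_rot: [[1.0, -0.0, -0.0], [-0.0, -1.0, 0.0], [-0.0, -0.0, -1.0]]
ft_force: [-0.5, -0.1, -0.6]
grip_width: 0.0855
gripper_force: 0.0
time_s: 9.2
position: [0.564, -0.1088, 0.2441]
tool_rot: [[1.0, -0.0, 0.001], [-0.0, -1.0, -0.0], [0.001, 0.0, -1.0]]
ft_force: [0.4, 0.5, 0.2]
grip_width: 0.0853
gripper_force: 0.0
```

View pics/w3.png

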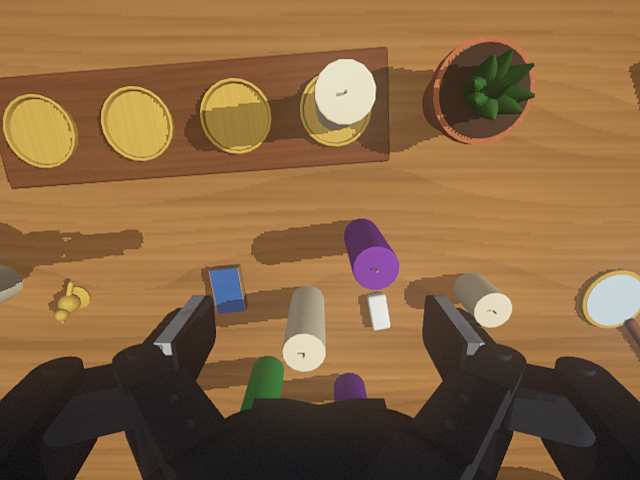

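Candle b stands in the plant-end dish at (345,92). On to candle d.

```bash
python3 -m jog '[{"linear":[-0.5,-0.1,0],"roll":0},{"linear":[-0.7,-0.1,0],"roll":0},{"linear":[-0.7,-0.1,0],"roll":0},{"linear":[-0.6,-0.1,0],"roll":0},{"linear":[-0.35,0,0],"roll":0},{"linear":[0,0,0.4],"roll":0},{"linear":[0,0,0.6],"roll":0},{"linear":[0,0,0.6],"roll":0},{"linear":[0,0,0.4],"roll":0},{"linear":[0,0,0],"roll":0},{"linear":[0,0,0],"roll":0}]'
```

```text
time_s: 10.17
position: [0.4515, -0.0933, 0.1632]
tool_rot: [[1.0, -0.0, -0.001], [-0.0, -1.0, 0.0], [-0.001, -0.0, -1.0]]
ft_force: [1.1, -0.5, 1.0]
grip_width: 0.0852
gripper_force: 0.0
```

```bash
python3 -m jog '[{"linear":[-0.03,0,0.5],"roll":0},{"linear":[0,0,0.5],"roll":0},{"linear":[0,0,0.5],"roll":0},{"linear":[0,0,0.5],"roll":0},{"linear":[0,0,0.4],"roll":0},{"linear":[0,0,0.2],"roll":0},{"linear":[0,0,0],"roll":0},{"linear":[0,0,0],"roll":0},{"linear":[0,0,0],"roll":0}]'
python3 -m jog '[{"linear":[0,0,0],"roll":0},{"linear":[0,0,0],"roll":0},{"linear":[0,0,0],"roll":0},{"linear":[0,0,0],"roll":0},{"linear":[0,0,0],"roll":0},{"linear":[0,0,0],"roll":0},{"linear":[0,0,0],"roll":0},{"linear":[0,0,0],"roll":0},{"linear":[0,0,0],"roll":0},{"linear":[0,0,0],"roll":0}]' -1 40
```

```text
time_s: 10.92
position: [0.4504, -0.0934, 0.0605]
tool_rot: [[1.0, -0.0, 0.002], [-0.0, -1.0, -0.001], [0.002, 0.001, -1.0]]
ft_force: [-0.4, 0.1, 0.1]
grip_width: 0.0854
gripper_force: 0.0
time_s: 11.75
position: [0.4499, -0.0933, 0.0598]
tool_rot: [[1.0, -0.0, 0.001], [-0.0, -1.0, -0.001], [0.001, 0.001, -1.0]]
ft_force: [-1.3, -1.5, 6.3]
grip_width: 0.0389
gripper_force: 39.8
```

```bash
python3 -m jog '[{"linear":[0,0,-0.2],"roll":0},{"linear":[0,0,-0.5],"roll":0},{"linear":[0,0,-0.6],"roll":0},{"linear":[0,0,-0.6],"roll":0},{"linear":[0,0,-0.5],"roll":0},{"linear":[0.3,-0.1,0],"roll":0},{"linear":[0.6,-0.2,0],"roll":0},{"linear":[0.7,-0.25,0],"roll":0},{"linear":[0.7,-0.25,0],"roll":0},{"linear":[0.7,-0.25,0],"roll":0},{"linear":[0.7,-0.25,0],"roll":0},{"linear":[0.6,-0.2,0],"roll":0}]'
python3 -m jog '[{"linear":[0.5,-0.1,0],"roll":0},{"linear":[0.3,-0.08,0],"roll":0},{"linear":[0.08,0,0],"roll":0},{"linear":[0,0,0.2],"roll":0},{"linear":[0,0,0.4],"roll":0},{"linear":[0,0,0.4],"roll":0},{"linear":[0,0,0.4],"roll":0},{"linear":[0,0,0.2],"roll":0},{"linear":[0,0,0.15],"roll":0},{"linear":[0,0,0],"roll":0},{"linear":[0,0,0],"roll":0},{"linear":[0,0,0],"roll":0}]'
```

```text
time_s: 12.75
position: [0.6227, -0.0318, 0.1553]
tool_rot: [[1.0, 0.0, -0.001], [0.0, -1.0, 0.001], [-0.001, -0.001, -1.0]]
ft_force: [-0.8, -0.3, -0.8]
grip_width: 0.0387
gripper_force: 40.3
time_s: 13.75
position: [0.6571, -0.0259, 0.0863]
tool_rot: [[1.0, -0.0, 0.002], [-0.0, -1.0, -0.0], [0.002, 0.0, -1.0]]
ft_force: [0.2, 0.1, -1.3]
grip_width: 0.0394
gripper_force: 40.3
```

Lower 13 mm, then the final nudge.

```bash
python3 -m jog '[{"linear":[0,0,0.1],"roll":0},{"linear":[0,0,0.1],"roll":0},{"linear":[0,0,0.05],"roll":0},{"linear":[0,0,0.05],"roll":0},{"linear":[0,0,0.03],"roll":0},{"linear":[0,0,0],"roll":0},{"linear":[0,0,0],"roll":0},{"linear":[0,0,0],"roll":0}]'
python3 -m jog '[{"linear":[0,0,0.02],"roll":0},{"linear":[0,0,0.02],"roll":0},{"linear":[0,0,0],"roll":0},{"linear":[0,0,0],"roll":0}]'
```

```text
time_s: 14.42
position: [0.6568, -0.0258, 0.0721]
tool_rot: [[1.0, -0.0, 0.0], [-0.0, -1.0, 0.0], [0.0, -0.0, -1.0]]
ft_force: [0.1, 1.0, -0.2]
grip_width: 0.0395
gripper_force: 40.3
time_s: 14.75
position: [0.6571, -0.0259, 0.0718]
tool_rot: [[1.0, -0.0, 0.002], [-0.0, -1.0, -0.0], [0.002, 0.0, -1.0]]
ft_force: [-1.1, -1.0, 6.6]
grip_width: 0.0388
gripper_force: 40.6
```

```bash
python3 -m jog '[{"linear":[0,0,0],"roll":0},{"linear":[0,0,0],"roll":0},{"linear":[0,0,0],"roll":0},{"linear":[0,0,0],"roll":0},{"linear":[0,0,0],"roll":0},{"linear":[0,0,0],"roll":0},{"linear":[0,0,-0.2],"roll":0},{"linear":[0,0,-0.6],"roll":0},{"linear":[0,0,-0.8],"roll":0},{"linear":[0,0,-0.8],"roll":0},{"linear":[0,0,-0.6],"roll":0},{"linear":[0,0,0],"roll":0}]' 1 40
python3 -m jog '[{"linear":[-0.2,-0.3,0],"roll":0},{"linear":[-0.4,-0.6,0],"roll":0},{"linear":[-0.5,-0.8,0],"roll":0},{"linear":[-0.5,-0.8,0],"roll":0},{"linear":[-0.5,-0.8,0],"roll":0},{"linear":[-0.5,-0.8,0],"roll":0},{"linear":[-0.5,-0.8,0],"roll":0},{"linear":[-0.5,-0.8,0],"roll":0},{"linear":[-0.5,-0.8,0],"roll":0},{"linear":[-0.4,-0.6,0],"roll":0},{"linear":[0,0,0],"roll":0},{"linear":[0,0,0],"roll":0}]'
```

```text
time_s: 15.75
position: [0.6585, -0.0261, 0.1972]
tool_rot: [[1.0, 0.0, 0.01], [0.0, -1.0, -0.002], [0.01, 0.002, -1.0]]
ft_force: [0.7, 0.2, 0.2]
grip_width: 0.0854
gripper_force: 0.0
time_s: 16.75
position: [0.476, 0.2592, 0.1907]
tool_rot: [[1.0, 0.002, 0.0], [0.002, -1.0, -0.0], [0.0, 0.0, -1.0]]
ft_force: [0.8, -0.5, 1.4]
grip_width: 0.0854
gripper_force: 0.0
```

```bash
python3 -m jog '[{"linear":[-0.05,-0.03,0.4],"roll":0},{"linear":[0,0,0.6],"roll":0},{"linear":[0,0,0.6],"roll":0},{"linear":[0,0,0.6],"roll":0},{"linear":[0,0,0.6],"roll":0},{"linear":[0,0,0.5],"roll":0},{"linear":[0,0,0.4],"roll":0},{"linear":[0,0,0.2],"roll":0},{"linear":[0,0,0],"roll":0},{"linear":[0,0,0],"roll":0},{"linear":[0,0,0],"roll":0}]'
python3 -m jog '[{"linear":[0,0,0],"roll":0},{"linear":[0,0,0],"roll":0},{"linear":[0,0,0],"roll":0},{"linear":[0,0,0],"roll":0},{"linear":[0,0,0],"roll":0},{"linear":[0,0,0],"roll":0},{"linear":[0,0,0],"roll":0},{"linear":[0,0,0],"roll":0},{"linear":[0,0,0],"roll":0},{"linear":[0,0,0],"roll":0}]' -1 40
```

```text
time_s: 17.67
position: [0.4756, 0.2593, 0.0355]
tool_rot: [[1.0, -0.001, 0.002], [-0.001, -1.0, 0.0], [0.002, -0.0, -1.0]]
ft_force: [-0.5, -0.5, 0.7]
grip_width: 0.0855
gripper_force: 0.0
time_s: 18.5
position: [0.475, 0.2596, 0.035]
tool_rot: [[1.0, -0.0, 0.001], [-0.0, -1.0, 0.0], [0.001, -0.0, -1.0]]
ft_force: [-1.4, 0.7, 6.2]
grip_width: 0.0394
gripper_force: 39.5
```

```bash
python3 -m jog '[{"linear":[0,0,-0.2],"roll":0},{"linear":[0,0,-0.5],"roll":0},{"linear":[0,0,-0.6],"roll":0},{"linear":[0,0,-0.5],"roll":0},{"linear":[0,0,-0.4],"roll":0},{"linear":[0.2,0.2,0],"roll":0},{"linear":[0.4,0.4,0],"roll":0},{"linear":[0.55,0.6,0],"roll":0},{"linear":[0.55,0.6,0],"roll":0},{"linear":[0.55,0.6,0],"roll":0},{"linear":[0.55,0.6,0],"roll":0},{"linear":[0.55,0.6,0],"roll":0}]'
python3 -m jog '[{"linear":[0.55,0.6,0],"roll":0},{"linear":[0.3,0.3,0],"roll":0},{"linear":[0.18,0.16,0],"roll":0},{"linear":[0,0,0.2],"roll":0},{"linear":[0,0,0.4],"roll":0},{"linear":[0,0,0.4],"roll":0},{"linear":[0,0,0.3],"roll":0},{"linear":[0,0,0.1],"roll":0},{"linear":[0,0,0],"roll":0},{"linear":[0,0,0],"roll":0},{"linear":[0,0,0],"roll":0}]'
```

```text
time_s: 19.5
position: [0.6095, 0.1133, 0.1214]
tool_rot: [[1.0, -0.0, -0.002], [-0.0, -1.0, -0.0], [-0.002, 0.0, -1.0]]
ft_force: [1.5, 0.4, -1.1]
grip_width: 0.0394
gripper_force: 40.1
time_s: 20.42
position: [0.6501, 0.0734, 0.0673]
tool_rot: [[1.0, 0.0, 0.001], [0.0, -1.0, -0.0], [0.001, 0.0, -1.0]]
ft_force: [-0.9, 0.1, -0.8]
grip_width: 0.0392
gripper_force: 40.1
```

.0673 → .048 (0.47 units), then nudge.

```bash
python3 -m jog '[{"linear":[0,0,0.15],"roll":0},{"linear":[0,0,0.1],"roll":0},{"linear":[0,0,0.1],"roll":0},{"linear":[0,0,0.06],"roll":0},{"linear":[0,0,0.04],"roll":0},{"linear":[0,0,0.02],"roll":0},{"linear":[0,0,0],"roll":0},{"linear":[0,0,0],"roll":0},{"linear":[0,0,0],"roll":0}]'
python3 -m jog '[{"linear":[0,0,0.02],"roll":0},{"linear":[0,0,0.02],"roll":0},{"linear":[0,0,0],"roll":0},{"linear":[0,0,0],"roll":0}]'
```

```text
time_s: 21.17
position: [0.6501, 0.073, 0.0479]
tool_rot: [[1.0, -0.0, 0.0], [-0.0, -1.0, -0.0], [0.0, 0.0, -1.0]]
ft_force: [0.0, -0.0, -0.8]
grip_width: 0.0393
gripper_force: 40.1
time_s: 21.5
position: [0.6503, 0.073, 0.0471]
tool_rot: [[1.0, -0.0, 0.001], [-0.0, -1.0, -0.0], [0.001, 0.0, -1.0]]
ft_force: [-0.5, 0.9, 5.6]
grip_width: 0.0392
gripper_force: 40.1
```

```bash
python3 -m jog '[{"linear":[0,0,0],"roll":0},{"linear":[0,0,0],"roll":0},{"linear":[0,0,0],"roll":0},{"linear":[0,0,0],"roll":0},{"linear":[0,0,0],"roll":0},{"linear":[0,0,0],"roll":0},{"linear":[0,0,-0.2],"roll":0},{"linear":[0,0,-0.7],"roll":0},{"linear":[0,0,-0.9],"roll":0},{"linear":[0,0,-0.9],"roll":0},{"linear":[0,0,-0.9],"roll":0},{"linear":[0,0,-0.4],"roll":0}]' 1 40
python3 -m jog '[{"linear":[-0.25,0.5,0],"roll":0},{"linear":[-0.4,0.8,0],"roll":0},{"linear":[-0.4,0.8,0],"roll":0},{"linear":[-0.4,0.8,0],"roll":0},{"linear":[-0.4,0.8,0],"roll":0},{"linear":[-0.4,0.8,0],"roll":0},{"linear":[-0.4,0.8,0],"roll":0},{"linear":[-0.4,0.8,0],"roll":0},{"linear":[-0.4,0.8,0],"roll":0},{"linear":[-0.4,0.8,0],"roll":0},{"linear":[-0.4,0.8,0],"roll":0},{"linear":[-0.3,0.4,0],"roll":0}]'
python3 -m jog '[{"linear":[0,0,0.4],"roll":0},{"linear":[0,0,0.6],"roll":0},{"linear":[0,0,0.6],"roll":0},{"linear":[0,0,0],"roll":0},{"linear":[0,0,0],"roll":0}]'
```

```text
time_s: 22.5
position: [0.651, 0.073, 0.2123]
tool_rot: [[1.0, 0.0, 0.008], [0.0, -1.0, -0.001], [0.008, 0.001, -1.0]]
ft_force: [-0.0, -0.4, -0.0]
grip_width: 0.0852
gripper_force: 0.0
time_s: 23.5
position: [0.4665, -0.286, 0.2068]
tool_rot: [[1.0, -0.002, 0.0], [-0.002, -1.0, -0.001], [0.0, 0.001, -1.0]]
ft_force: [0.1, -0.4, -0.3]
grip_width: 0.0854
gripper_force: 0.0
time_s: 23.92
position: [0.4678, -0.2828, 0.1424]
tool_rot: [[1.0, -0.0, -0.001], [-0.0, -1.0, 0.001], [-0.001, -0.001, -1.0]]
ft_force: [-0.2, 0.3, -0.2]
grip_width: 0.0856
gripper_force: 0.0
```

```bash
python3 -m jog '[{"linear":[-0.05,0.09,0.4],"roll":0},{"linear":[0,0,0.6],"roll":0},{"linear":[0,0,0.6],"roll":0},{"linear":[0,0,0.6],"roll":0},{"linear":[0,0,0.4],"roll":0},{"linear":[0,0,0.3],"roll":0},{"linear":[0,0,0.1],"roll":0},{"linear":[0,0,0],"roll":0},{"linear":[0,0,0],"roll":0},{"linear":[0,0,0],"roll":0}]'
python3 -m jog '[{"linear":[0,0,0],"roll":0},{"linear":[0,0,0],"roll":0},{"linear":[0,0,0],"roll":0},{"linear":[0,0,0],"roll":0},{"linear":[0,0,0],"roll":0},{"linear":[0,0,0],"roll":0},{"linear":[0,0,0],"roll":0},{"linear":[0,0,0],"roll":0},{"linear":[0,0,0],"roll":0},{"linear":[0,0,0],"roll":0}]' -1 40
```

```text
time_s: 24.75
position: [0.4666, -0.2871, 0.0236]
tool_rot: [[1.0, 0.0, 0.002], [0.0, -1.0, -0.002], [0.002, 0.002, -1.0]]
ft_force: [-0.3, -0.3, -0.1]
grip_width: 0.0855
gripper_force: 0.0
time_s: 25.58
position: [0.466, -0.2867, 0.0226]
tool_rot: [[1.0, -0.0, 0.0], [-0.0, -1.0, -0.0], [0.0, 0.0, -1.0]]
ft_force: [-1.0, 0.2, 5.3]
grip_width: 0.0389
gripper_force: 40.3
```

```bash
python3 -m jog '[{"linear":[0,0,-0.2],"roll":0},{"linear":[0,0,-0.5],"roll":0},{"linear":[0,0,-0.7],"roll":0},{"linear":[0,0,-0.8],"roll":0},{"linear":[0,0,-0.8],"roll":0},{"linear":[0,0,-0.8],"roll":0},{"linear":[0,0,-0.5],"roll":0},{"linear":[0,0,-0.2],"roll":0},{"linear":[0,0,0],"roll":0}]'
python3 -m jog '[{"linear":[0.2,-0.3,0],"roll":0},{"linear":[0.25,-0.6,0],"roll":0},{"linear":[0.3,-0.75,0],"roll":0},{"linear":[0.3,-0.75,0],"roll":0},{"linear":[0.3,-0.75,0],"roll":0},{"linear":[0.3,-0.75,0],"roll":0},{"linear":[0.3,-0.75,0],"roll":0},{"linear":[0.3,-0.75,0],"roll":0},{"linear":[0.3,-0.75,0],"roll":0},{"linear":[0.3,-0.75,0],"roll":0},{"linear":[0.3,-0.75,0],"roll":0},{"linear":[0.3,-0.75,0],"roll":0}]'
python3 -m jog '[{"linear":[0.3,-0.75,0],"roll":0},{"linear":[0.3,-0.75,0],"roll":0},{"linear":[0.3,-0.75,0],"roll":0},{"linear":[0.1,-0.5,0],"roll":0},{"linear":[0,-0.2,0],"roll":0},{"linear":[0,0,0],"roll":0},{"linear":[0,0,0],"roll":0}]'
```

```text
time_s: 26.33
position: [0.4663, -0.2868, 0.2038]
tool_rot: [[1.0, -0.0, 0.002], [-0.0, -1.0, -0.002], [0.002, 0.002, -1.0]]
ft_force: [-0.8, -0.3, -1.0]
grip_width: 0.039
gripper_force: 40.4
time_s: 27.33
position: [0.6037, 0.0511, 0.1998]
tool_rot: [[1.0, -0.0, -0.004], [-0.0, -1.0, 0.0], [-0.004, -0.0, -1.0]]
ft_force: [-0.4, -0.6, -1.0]
grip_width: 0.0393
gripper_force: 40.4
time_s: 27.92
position: [0.6435, 0.1669, 0.2008]
tool_rot: [[1.0, 0.0, -0.002], [0.0, -1.0, -0.001], [-0.002, 0.001, -1.0]]
ft_force: [-0.5, -0.2, -0.4]
grip_width: 0.039
gripper_force: 40.4
```

```bash
python3 -m jog '[{"linear":[0,-0.13,0.2],"roll":0},{"linear":[0,0,0.5],"roll":0},{"linear":[0,0,0.6],"roll":0},{"linear":[0,0,0.6],"roll":0},{"linear":[0,0,0.6],"roll":0},{"linear":[0,0,0.5],"roll":0},{"linear":[0,0,0.4],"roll":0},{"linear":[0,0,0.2],"roll":0},{"linear":[0,0,0],"roll":0},{"linear":[0,0,0],"roll":0},{"linear":[0,0,0],"roll":0}]'
```

```text
time_s: 28.83
position: [0.6446, 0.1723, 0.0594]
tool_rot: [[1.0, -0.001, 0.002], [-0.001, -1.0, 0.0], [0.002, -0.0, -1.0]]
ft_force: [0.6, -0.0, 0.1]
grip_width: 0.039
gripper_force: 40.4
```

```bash
python3 -m jog '[{"linear":[0,0,0.15],"roll":0},{"linear":[0,0,0.15],"roll":0},{"linear":[0,0,0.1],"roll":0},{"linear":[0,0,0.07],"roll":0},{"linear":[0,0,0.04],"roll":0},{"linear":[0,0,0.04],"roll":0},{"linear":[0,0,0.03],"roll":0},{"linear":[0,0,0],"roll":0},{"linear":[0,0,0],"roll":0},{"linear":[0,0,0],"roll":0}]'
python3 -m jog '[{"linear":[0,0,0.02],"roll":0},{"linear":[0,0,0.02],"roll":0},{"linear":[0,0,0],"roll":0},{"linear":[0,0,0],"roll":0}]'
```

```text
time_s: 29.67
position: [0.644, 0.1726, 0.0351]
tool_rot: [[1.0, -0.0, 0.0], [-0.0, -1.0, 0.0], [0.0, -0.0, -1.0]]
ft_force: [0.1, 1.0, -0.7]
grip_width: 0.0391
gripper_force: 40.5
time_s: 30.0
position: [0.6442, 0.1726, 0.0346]
tool_rot: [[1.0, -0.0, 0.001], [-0.0, -1.0, 0.0], [0.001, -0.0, -1.0]]
ft_force: [-2.4, -1.3, 6.3]
grip_width: 0.039
gripper_force: 41.1
```

Release, rise and back off, then check.

```bash
python3 -m jog '[{"linear":[0,0,0],"roll":0},{"linear":[0,0,0],"roll":0},{"linear":[0,0,0],"roll":0},{"linear":[0,0,0],"roll":0},{"linear":[0,0,0],"roll":0},{"linear":[0,0,0],"roll":0},{"linear":[0,0,-0.2],"roll":0},{"linear":[0,0,-0.7],"roll":0},{"linear":[0,0,-0.9],"roll":0},{"linear":[0,0,-0.9],"roll":0},{"linear":[0,0,-0.9],"roll":0},{"linear":[0,0,-0.9],"roll":0}]' 1 40
python3 -m jog '[{"linear":[-0.3,0,-0.7],"roll":0},{"linear":[-0.4,0.3,-0.6],"roll":0},{"linear":[-0.4,0.6,-0.5],"roll":0},{"linear":[-0.4,0.6,0],"roll":0},{"linear":[-0.4,0.6,0],"roll":0},{"linear":[-0.4,0.6,0],"roll":0},{"linear":[0,0.4,0],"roll":0},{"linear":[0,0,0],"roll":0},{"linear":[0,0,0],"roll":0},{"linear":[0,0,0],"roll":0}]'
python3 - <<'E'
from h import *
import cv2
cv2.imwrite("pics/w4.png",optics.get_image("wrist")[:,:,::-1])
cv2.imwrite("pics/s4.png",optics.get_image("scene")[:,:,::-1])
E
```

```text
time_s: 31.0
position: [0.6436, 0.1726, 0.2159]
tool_rot: [[1.0, -0.0, 0.001], [-0.0, -1.0, 0.0], [0.001, -0.0, -1.0]]
ft_force: [-0.8, 0.9, -0.5]
grip_width: 0.0854
gripper_force: 0.0
time_s: 31.83
position: [0.5521, 0.0492, 0.2856]
tool_rot: [[1.0, 0.0, 0.0], [0.0, -1.0, 0.0], [0.0, -0.0, -1.0]]
ft_force: [-0.4, 0.9, 0.2]
grip_width: 0.0849
gripper_force: 0.0
```

View pics/w4.png

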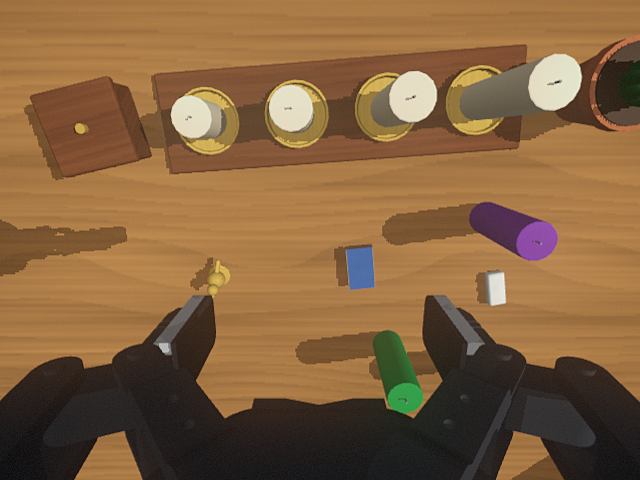

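View pics/s4.png

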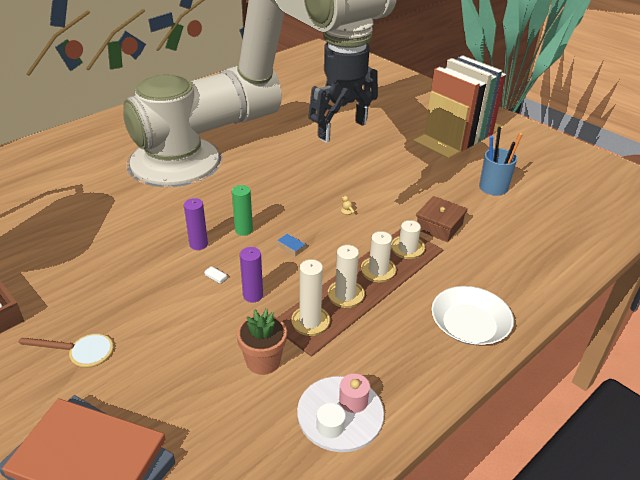

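Each candle stands upright in its own dish. In the scene view they step down from the plant at (311,295), (347,275), (381,255) and (410,238), and the look-alikes have not moved.

```bash
python3 -c "
from rig import env
print(env.close_job())"
```

```text
the job is handed in; nothing more can be done
None
```

All four candles are standing upright in the brass dishes, stepping down from the tallest by the plant (b, d, a, c); I handed the job in at about 32 s, with nothing knocked over and the look-alikes untouched.

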